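# Open the combination padlock on the drop box

### The job

Open the padlock on the green drop box with its combination: turn the dial clockwise until the red line clicks in at the yellow index mark, not past it, then back anticlockwise until the white line clicks in there. Pull the shackle all the way out, lift the lock off the staple and finish with the open lock still in the gripper, held still about 10 cm above the box. Leave the things lying round the box where they are.

Things in the scene. Friction and masses are not known exactly. Their poses are not given: they have to be found in the camera images.
- lock: combination padlock, loose, 0.42 kg, flat on the box's front deck, dial up. Brass-coloured body 66 (x) x 70 (y) x 38 (z) mm with steel face plate; origin at the centre of its underside, z up, y towards the shackle. Two fixed guard cheeks, 2.5 mm off its -x and +x sides, tops 21 mm above its underside, keep it from turning. Shackle out, it lifts straight up; it can be carried by the dial grip
- dial (a joint): lock's dial, rad, grows clockwise seen from above, endless. 0: white line at index; 1.257: red line at index. 20 click notches, 0.314 rad apart; it settles in the nearest when let go; 0.06 N m turns it over a notch. Starts between -0.6 and 0.65. Clockwise to red carries a hidden disc into place; back to white leaves it there and frees the shackle. Within 0.1 rad of each line is good enough
- red_line (a point): outer end, at the grip's top edge, of the red line on the dial, 19 mm from the dial axis, 72 degrees anticlockwise of the white line. If red is turned a notch or more past the index, the hidden disc has gone too far; it comes back only after almost a full turn anticlockwise
- white_line (a point): outer end, at the grip's top edge, of the white line on the dial, 19 mm from the dial axis. Once the shackle is out the dial cannot turn
- shackle (a joint): how far the shackle is pulled out of the lock body, in m, along the lock's +y: 0 closed, 0.024 fully out (a stop; it stays on the lock). Needs a pull of about 2 to 4 N once the combination is set, and stays where it is left; before that it gives about 2 mm. The lock body itself first slides up to 2 mm, against the staple
- dial_grip (a point): on the dial's axis, 50 mm above the lock's underside (lock frame: x 0, y -6, z 50 mm), in the middle of the dial's round knurled black grip: 38 mm across, from 41 to 59 mm above the lock's underside. Under it a flat skirt 47 mm across carries the ticks. The red and white lines run up the side of the grip and over its top
- bow (a point): middle of the shackle's cross bar, on its centre line; lock frame when closed: x 0, y 91.5, z 17 mm; moves with the shackle. The shackle is a U of 9 mm round steel, 52 mm wide outside, 34 mm inside; the cross bar runs along the lock's x, its middle 19 mm straight. 44 mm are free between bar and staple for a finger; the deck lies 20 mm below the bar's centre
- index_mark (a point): the yellow index triangle on the lock's face plate, beside the dial on the shackle side, in line with the dial axis along the lock's y (lock frame: x 0, y 24, z 38 mm)
- staple (a point): centre of the eye of the steel staple, a closed loop of 6 mm bar fixed on the deck. The shackle leg on the lock's +x side runs through it, 2 mm in front of the lock body; its top is 30 mm above the lock's underside. The leg of a fully drawn shackle ends beyond it by 9 mm, so that the lock lifts straight up
- drop_box: dark green steel drop box, fixed to the bench, 260 (x) x 310 (y) x 75 (z) mm, with a rear lid, a hasp and a deposit slot; origin at the centre of its underside on the bench, z up. The lock lies on its front deck, on a 3 mm plate: lock origin at x -66, y -48, z 78 mm in the box's frame, same axes
- steel_bowl: bystander: open steel bowl 153 mm wide, 53 mm high, left of the box; origin under its centre
- tape_1: bystander: roll of brown tape, 96 mm wide, 48 mm high; origin under its centre
- box_cutter: bystander: yellow box cutter, 151 mm long, 14 mm high; origin under its centre

How it is judged (in metres and radians):
On the way, in this order (a step that is already met when the one before it is completed fails the run):
1. the red line stands at the index (value of joint dial between 1.12 and 1.4 rad), for 0.2 s.
2. the white line stands at the index (value of joint dial between -0.14 and 0.14 rad), for 0.2 s.
3. the shackle is pulled out (value of joint shackle above 0.02 m), for 0.2 s.
At the end, for the whole second after the job is handed in: The fingers hold the lock still, clear of the box, its origin more than 140 mm above the box's underside (65 mm above the deck), with the shackle more than 18 mm out (value of joint shackle above 0.018 m and z of lock in the frame of drop_box above 0.14 m and contact force between the fingers and lock above 1 N and contact force between lock and drop_box below 0.05 N and linear speed of lock below 0.03 m/s); the arm keeps its last pose, push and grip.
It fails at once if the steel bowl pushed more than 3 cm (distance of steel_bowl from where it was at the start of the episode above 0.03 m).
It fails at once if the roll of tape pushed more than 3 cm (distance of tape_1 from where it was at the start of the episode above 0.03 m).
It fails at once if the box cutter pushed more than 3 cm (distance of box_cutter from where it was at the start of the episode above 0.03 m).
It also fails if it takes over 61 s, if anything falls off the work surface, if the arm or the gripper's body presses on something with over 40 N, if the wrist force passes 120 N, or if a joint passes its speed limit or range.

### The arm

A 6-joint arm with a two-finger parallel gripper is mounted at the origin on a cart in front of the work surface, level with it; the furniture and walls round the work are solid. World frame = base frame: x ahead of the robot, y to its left, z up, the work surface at z = 0. Lengths are in mm, angles in degrees, forces in N, time in s.
With the tool pointing down it reaches from about 300 to 850 mm from the base axis. Payload 4.2 kg.
Tool frame: the origin (TCP) lies midway between the tips of the shut fingers; the grasp point (between the pads) lies manip.grasp_offset behind it (manip.grasp_offset is the distance from the TCP to the grasp point, in mm); z points along the fingers, y is the direction in which the jaws open and shut (so a half turn about z gives the same grasp; the last joint's range is limited). The gripper opens to 91 mm and grips with 3 to 60 N. Pads are 32 mm wide; open, the fingers measure 118 mm over their backs; the gripper's body (76 mm by 178 mm) begins 60 mm behind the grasp point.
Start: joints at [62.968, 18.312, 89.639, -0, 72.044, -1.146], TCP at [251.041, 517.321, 213.976] pointing down, gripper open.
Joint ranges: [-177.97, 177.97], [-48.28, 115.42], [12.27, 149.76], [-77.06, 257.06], [2.81, 150.46], [-146.56, 146.56]. Speed limits (degrees/s): [147.25, 147.25, 180, 180, 180, 180].

### API

Orientations are given as a 3x3 rotation matrix whose columns are the frame's x, y, z axes.
In Python, from rig import manip gives the robot as it stands. The module is installed in compiled form; this text tells all that it offers.
- The arm moves only by the tool arm_command, never from a script. Its argument "plan" is text: rows parted by semicolons, each of 7 numbers parted by spaces: the turn, a rotation vector about the tool's x, y, z in degrees, then the shift along the tool's x, y, z in cm, then the finger opening in cm, from 0 to 9.12. In form: ax ay az dx dy dz hand; .... A call has 1 to 8 rows; each row shifts and turns the commanded pose from where the row before left it, along the tool's axes as they then stand; what a row does not reach is not made up. A row lasts 1/8 s, in which the tool goes at most 62.5 mm and 10.7 degrees, less where a joint would pass 70% of its speed; a pose out of reach is approached as far as the arm can. A call with a gripper value outside its range is refused whole. The fingers move at their own pace and stop on an object; the grip force is fixed at half the most. Time passes only in rows, so rows that do not move let the fingers close. It gives the time, the measured TCP pose, the force and the opening at its end, in the units of the state.
- manip.sense(): the state, without advancing time (a new reading comes with each control period).
- manip.camera(name): name is "scene" or "top"; returns the picture (480x640x3 uint8, blue, green, red); there is no depth.
- manip.camera_info(name): a dict with "camera_matrix" (3x3 intrinsics, pixels), "xyz" and "rotation" of the camera in the world. Camera axes: x right, y down, z forward; pixel columns grow to the right and rows downward; lengths in mm; the calibration is good to about 2 mm. A picture is of the moment at which its call begins. camera_info takes no time and is no camera call.
- manip.finish_job(): hands the job in, once; it reports no verdict.
The state is a dict: "t": time; "qpos": joint angles; "joint_vel": joint speeds; "joint_efforts": joint torques, N m; "position": TCP position; "orientation": TCP orientation; "force": force on the tool from outside, world axes, zero at the start; "moment": the same for the moment, N m; "width": finger opening in mm.
Only numpy, scipy, OpenCV 4.12 (cv2) and the standard library are available. Lean on these libraries where they do the work, as an engineer would, in place of code of your own. Each camera call takes 0.05 s, during which the arm holds its last target. There are 200 camera calls.

## Working session

There is one attempt and no reset: what is moved stays moved. The work goes in short steps, Python scripts to look and compute and a tool call to move; the robot and the scene stay as the last step left them, time stands still between calls to the robot, and variables do not carry over. Pictures are saved under pics/ and viewed, about 8 in all and at most 12, crops included, and the job is handed in when it is done.

Besides the shell and the picture viewer there is one more tool, called by a JSON object that holds its "method" and its "body". arm_command: Moves the arm, as the interface text tells. Its arguments: {"type":"object","properties":{"plan":{"type":"string"}},"required":["plan"]}

```bash
mkdir -p pics; python3 - <<'E'
from rig import manip
import cv2,numpy as np
for n in("scene","top"):
    im=manip.camera(n);cv2.imwrite(f"pics/{n}0.png",im);i=manip.camera_info(n)
    print(n,np.round(i["camera_matrix"],1).tolist(),np.round(i["xyz"],1),np.round(i["rotation"],4).tolist())
s=manip.sense();print(s,manip.grasp_offset)
E
```

```text
scene [[620.0, 0.0, 323.6], [0.0, 620.0, 238.9], [0.0, 0.0, 1.0]] [ -252.8 -1100.7  1084. ] [[0.8268, -0.325, 0.4591], [-0.5624, -0.4724, 0.6786], [-0.0037, -0.8193, -0.5733]]
top [[569.2, 0.0, 322.9], [0.0, 569.2, 236.6], [0.0, 0.0, 1.0]] [ 284.8   29.9 1379.3] [[0.0041, -0.9807, 0.1952], [-1.0, -0.0037, 0.0019], [-0.0012, -0.1952, -0.9808]]
{'t': 0.1, 'qpos': array([ 6.29652889e+01,  1.83494651e+01,  8.97007834e+01,  2.08814710e-03,
        7.20452938e+01, -1.14470950e+00]), 'joint_vel': array([ 0.0175622 , -0.00057187, -0.11504066,  0.07018038, -0.11001784,
        0.02393748]), 'joint_efforts': array([ 3.66651566e-04, -4.13331842e+01, -2.32511401e+01,  7.27952714e-02,
        4.21830732e-02, -3.45446176e-05]), 'position': array([250.83527581, 516.88198012, 213.18019762]), 'orientation': array([[-8.99629044e-01,  4.36654281e-01, -7.88822587e-04],
       [ 4.36654988e-01,  8.99627846e-01, -1.46955865e-03],
       [ 6.79576910e-05, -1.66650096e-03, -9.99998609e-01]]), 'force': array([-0.37668932, -1.25201487,  0.02950775]), 'moment': array([ 0.03157532,  0.02441266, -0.01277675]), 'width': 90.93275528232616} 18.8
```

View pics/top0.png

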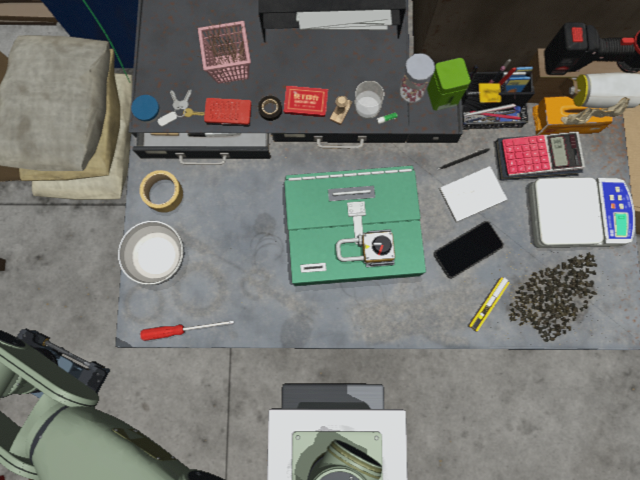

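View pics/scene0.png

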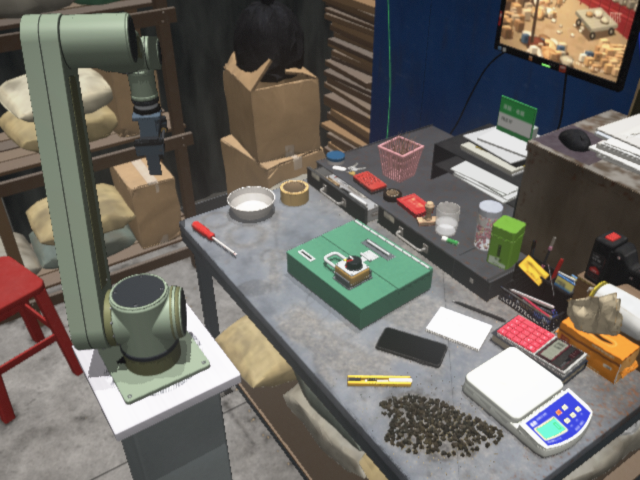

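The top view shows the box at about (355,225). The lock dial is at about (380,243), with the shackle pointing image-left (world +y). I'll crop in and measure.

```bash
cat > h.py <<'E'
from rig import manip
import cv2,numpy as np
def ray(n,uv):
    i=manip.camera_info(n);d=np.linalg.inv(i["camera_matrix"])@[uv[0],uv[1],1.]
    return np.array(i["xyz"]),np.array(i["rotation"])@d
def onz(n,uv,z):
    o,d=ray(n,uv);return o+d*(z-o[2])/d[2]
def proj(n,p):
    i=manip.camera_info(n);c=np.array(i["rotation"]).T@(np.array(p)-i["xyz"]);q=np.array(i["camera_matrix"])@c;return q[:2]/q[2]
def crop(im,x,y,w,h,k,f):
    cv2.imwrite(f,cv2.resize(im[y:y+h,x:x+w],None,fx=k,fy=k,interpolation=cv2.INTER_CUBIC))
E
python3 - <<'E'
from h import *
im=cv2.imread("pics/top0.png");s=cv2.imread("pics/scene0.png")
a=cv2.resize(im[225:275,325:405],None,fx=9,fy=9,interpolation=cv2.INTER_CUBIC)[:, :720]
b=cv2.resize(s[245:293,315:382],None,fx=9,fy=9,interpolation=cv2.INTER_CUBIC)
cv2.imwrite("pics/a1.png",cv2.resize(a,None,fx=.9,fy=.9))
# box top outline -> rect
hsv=cv2.cvtColor(im,cv2.COLOR_BGR2HSV);m=cv2.inRange(hsv,(65,90,40),(88,255,255))
m=cv2.morphologyEx(m,cv2.MORPH_CLOSE,np.ones((25,25)))
c=max(cv2.findContours(m,0,2)[0],key=cv2.contourArea)
q=cv2.approxPolyDP(cv2.convexHull(c),6,True)[:,0]
print(q.tolist(),[np.round(onz("top",p,75)[:2]).tolist() for p in q.astype(float)])
E
```

```text
[[412, 167], [424, 272], [292, 282], [286, 176]] [[715.0, -180.0], [462.0, -201.0], [438.0, 103.0], [692.0, 121.0]]
```

View pics/a1.png

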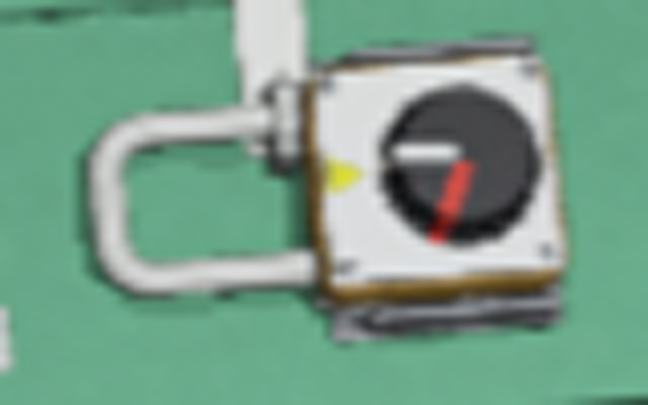

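The crop shows the index at (344,175), the dial centre at about (465,155), the white line end at (395,153) and the red line end at (442,215) on the top edge, running on down the side to (437,240).

```bash
python3 - <<'E'
from h import *
im=cv2.imread("pics/top0.png");hsv=cv2.cvtColor(im,cv2.COLOR_BGR2HSV)
f=lambda x,y:((x+.5)/8.1+325-.5,(y+.5)/8.1+225-.5)
# box
q=np.array([[715,-180],[462,-201],[438,103],[692,121]],float);
print("box c",q.mean(0),"yaw y-dir",np.degrees(np.arctan2(*(q[2]-q[1]+q[3]-q[0])[::-1]))-90, "x-dir",np.degrees(np.arctan2(*(q[0]-q[1]+q[3]-q[2])[::-1])))
# dark dial top ellipse
c=onz("top",f(465,155),137)[:2]
w=onz("top",f(392,153),137)[:2];r=onz("top",f(442,218),137)[:2]
i=onz("top",f(344,175),116)[:2]
print("c",c,"w",w-c,"r",r-c,"idx",i-c,np.hypot(*(w-c)),np.hypot(*(r-c)),np.hypot(*(i-c)))
A=lambda v:np.degrees(np.arctan2(v[1],v[0]))
print("angles",A(w-c),A(r-c),A(i-c))
# shackle bar: crop x~110, y 140..270
for p in ((112,210),): print("bow",onz("top",f(*p),95)[:2])
# mask dark grip
sub=hsv[225:275,360:400];m=(sub[...,2]<75).astype(np.uint8)
cs=max(cv2.findContours(m,0,1)[0],key=cv2.contourArea);cs=cv2.convexHull(cs);e=cv2.minEnclosingCircle(cs);print("circ",e[0][0]+360,e[0][1]+225,e[1],onz("top",(e[0][0]+360,e[0][1]+225),128)[:2])
# scene: triangulate dial
S=cv2.imread("pics/scene0.png");sub=cv2.cvtColor(S,cv2.COLOR_BGR2HSV)[250:285,330:375]
print("scene proj dial",proj("scene",[*c,137]))
m=(sub[...,2]<60).astype(np.uint8);cs=max(cv2.findContours(m,0,1)[0],key=cv2.contourArea);e=cv2.minEnclosingCircle(cs);print(e[0][0]+330,e[0][1]+250,e[1])
E
```

```text
box c [576.75 -39.25] yaw y-dir 4.442155128905924 x-dir 4.398705354995532
c [516.4692387  -98.83103801] w [ 0.48084281 19.99388472] r [-17.53608773   6.5685102 ] idx [-1.8769352 31.6001565] 19.999665893816353 18.725909835760717 31.655849006772414
angles 88.62233104836122 159.46550649468972 93.39916884583175
bow [508.10721577  -3.1680271 ]
circ 381.0769233703613 245.07692337036133 9.328113555908203 [515.00470024 -97.71940984]
scene proj dial [353.57447777 259.64265411]
354.0 265.0 6.324655532836914
```

{"method": "arm_command", "body": {"plan": "0 0 0 -3.62 -3.125 0 9;0 0 0 -3.62 -3.125 0 9;0 0 0 -3.62 -3.125 0 9;0 0 0 -3.62 -3.125 0 9;0 0 0 -3.62 -3.125 0 9;0 0 0 -3.62 -3.125 0 9;0 0 0 -3.62 -3.125 0 9;0 0 0 -3.62 -3.125 0 9"}}

```text
t: 1.1
position: [402.6, 164.5, 213.8]
orientation: [[-0.9, 0.436, -0.0], [0.436, 0.9, 0.0], [0.0, -0.0, -1.0]]
force: [1.0, -0.7, -0.1]
width: 90.0
```

{"method": "arm_command", "body": {"plan": "0 0 0 -3.62 -3.125 0 9;0 0 0 -3.62 -3.125 0 9;0 0 0 -3.62 -3.125 0 9;0 0 0 -3.62 -3.125 0 9;0 0 0 -3.62 -3.125 0 9;0 0 0 -3.62 -3.125 0 9;0 0 0 0 0 0 9;0 0 0 0 0 0 9"}}

```text
t: 2.1
position: [515.4, -97.1, 213.4]
orientation: [[-0.899, 0.437, -0.002], [0.437, 0.899, 0.001], [0.002, 0.0, -1.0]]
force: [0.1, -0.1, -0.5]
width: 90.1
```

{"method": "arm_command", "body": {"plan": "0 0 0 -0.1 -0.07 3 9;0 0 0 0 0 3 9;0 0 0 0 0 2 9;0 0 0 0 0 1.1 9;0 0 0 0 0 0 9;0 0 0 0 0 0 9"}}

```text
t: 2.85
position: [517.1, -98.4, 123.8]
orientation: [[-0.9, 0.436, 0.002], [0.436, 0.9, -0.0], [-0.002, 0.001, -1.0]]
force: [0.2, -0.4, 0.4]
width: 89.7
```

{"method": "arm_command", "body": {"plan": "0 0 0 0 0 0 2;0 0 0 0 0 0 2;0 0 0 0 0 0 2;0 0 0 0 0 0 2;0 0 0 0 0 0 2;0 0 0 0 0 0 2;0 0 0 0 0 0 2;0 0 0 0 0 0 2"}}

```text
t: 3.85
position: [516.8, -98.4, 123.0]
orientation: [[-0.9, 0.437, 0.001], [0.437, 0.9, 0.0], [-0.0, 0.001, -1.0]]
force: [1.4, 1.6, -0.7]
width: 36.8
```

```bash
python3 - <<'E'
from h import *
im=manip.camera("top");s=manip.camera("scene")
a=cv2.resize(im[210:280,325:425],None,fx=6,fy=6,interpolation=2);b=cv2.resize(s[225:295,305:405],None,fx=6,fy=6,interpolation=2)
cv2.imwrite("pics/g1.png",cv2.resize(np.vstack([a,b]),None,fx=.7,fy=.7))
x=manip.sense();print(x["position"],x["force"],x["moment"],x["width"],x["qpos"])
E
```

```text
[516.78552417 -98.50917937 122.93828817] [ 1.00095781  1.32199418 -0.03092803] [ 0.22818194 -0.25098385  0.06237326] 36.56652125784632 [-1.20560819e+01  1.83494061e+01  1.03829638e+02  2.09914966e-02
  5.77980265e+01 -7.61801349e+01]
```

View pics/g1.png

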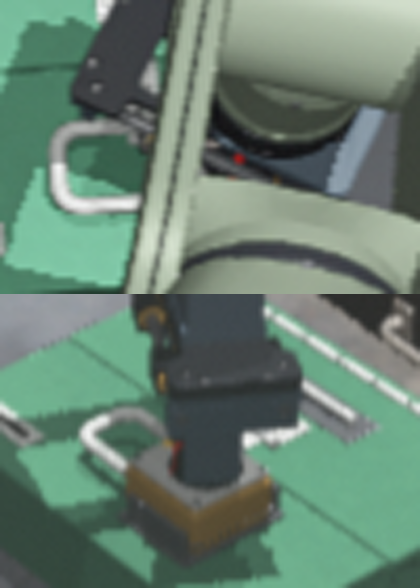

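The first picture leaves the start notch ambiguous (0 or +18°). I'll turn three notches, which can't overshoot, then release and look.

{"method": "arm_command", "body": {"plan": "0 0 9 0 0 0 2;0 0 9 0 0 0 2;0 0 9 0 0 0 2;0 0 9 0 0 0 2;0 0 9 0 0 0 2;0 0 9 0 0 0 2;0 0 0 0 0 0 2;0 0 0 0 0 0 2"}}

```text
t: 4.95
position: [517.3, -98.4, 123.0]
orientation: [[-0.178, 0.984, 0.002], [0.984, 0.178, 0.0], [0.0, 0.002, -1.0]]
force: [3.7, 2.8, -2.0]
width: 36.9
```

{"method": "arm_command", "body": {"plan": "0 0 0 0 0 0 7;0 0 0 0 0 0 7;0 0 0 0 0 0 7;0 0 0 0 0 0 7;0 0 0 0 0 -4 7;0 0 0 0 0 -5 7;0 0 0 0 0 0 7;0 0 0 0 0 0 7"}}

```text
t: 5.95
position: [516.0, -98.6, 212.4]
orientation: [[-0.176, 0.984, -0.001], [0.984, 0.176, 0.0], [0.0, -0.001, -1.0]]
force: [-0.5, 0.9, -0.2]
width: 69.9
```

{"method": "arm_command", "body": {"plan": "0 0 0 5 0 0 7;0 0 0 5 0 0 7;0 0 0 5 0 0 7;0 0 0 5 0 0 7;0 0 0 0 0 0 7"}}

```text
t: 6.58
position: [479.7, 100.6, 211.2]
orientation: [[-0.18, 0.984, -0.004], [0.984, 0.18, -0.0], [0.001, -0.004, -1.0]]
force: [0.9, -0.4, 0.6]
width: 70.1
```

```bash
python3 - <<'E'
from h import *
im=manip.camera("top");cv2.imwrite("pics/top2.png",im);s=manip.camera("scene");cv2.imwrite("pics/scene2.png",s)
a=cv2.resize(im[225:275,340:410],None,fx=8,fy=8,interpolation=2);b=cv2.resize(s[240:290,315:385],None,fx=4,fy=4,interpolation=2)
c=np.zeros((600,560,3),np.uint8);c[:400]=a;c[400:,:280]=b
cv2.imwrite("pics/d2.png",c)
E
```

```text
(no output)
```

View pics/d2.png

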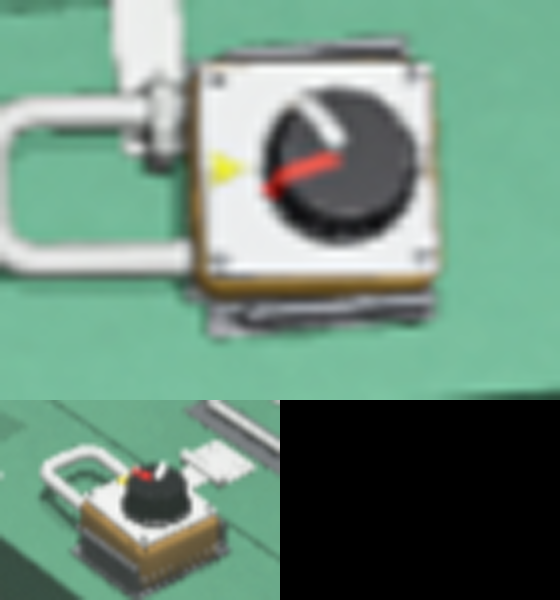

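The dial now stands at about 55° (red still about 16–18° short of the index), so it started at 0 and one more notch is needed.

{"method": "arm_command", "body": {"plan": "0 0 0 -5 0 0 7;0 0 0 -5 0 0 7;0 0 0 -5 0 0 7;0 0 0 -5 0 0 7;0 0 0 0 0 0 7;0 0 0 0 0 4 7;0 0 0 0 0 5 7;0 0 0 0 0 0 7"}}

```text
t: 7.68
position: [514.3, -98.3, 120.5]
orientation: [[-0.175, 0.985, -0.006], [0.985, 0.175, 0.002], [0.003, -0.006, -1.0]]
force: [-0.5, 0.6, -0.5]
width: 69.9
```

{"method": "arm_command", "body": {"plan": "0 0 0 0 0 0 2;0 0 0 0 0 0 2;0 0 0 0 0 0 2;0 0 0 0 0 0 2;0 0 0 0 0 0 2;0 0 0 0 0 0 2;0 0 0 0 0 0 2;0 0 0 0 0 0 2"}}

```text
t: 8.68
position: [517.5, -98.5, 123.8]
orientation: [[-0.176, 0.984, 0.002], [0.984, 0.176, 0.0], [-0.0, 0.002, -1.0]]
force: [1.4, 2.0, 5.6]
width: 36.9
```

{"method": "arm_command", "body": {"plan": "0 0 9 0 0 0 2;0 0 9 0 0 0 2;0 0 0 0 0 0 2;0 0 0 0 0 0 2;0 0 0 0 0 0 2;0 0 0 0 0 0 2"}}

```text
t: 9.43
position: [517.8, -98.6, 123.8]
orientation: [[0.137, 0.991, 0.003], [0.991, -0.137, 0.0], [0.0, 0.003, -1.0]]
force: [2.0, 1.0, 5.2]
width: 36.7
```

{"method": "arm_command", "body": {"plan": "0 0 0 0 0 0 7;0 0 0 0 0 0 7;0 0 0 0 0 0 7;0 0 0 0 0 0 7;0 0 0 0 0 -4 7;0 0 0 0 0 -5 7;0 0 0 0 0 0 7;0 0 0 0 0 0 7"}}

```text
t: 10.42
position: [516.0, -98.5, 212.3]
orientation: [[0.137, 0.991, -0.001], [0.991, -0.137, 0.0], [0.0, -0.001, -1.0]]
force: [-0.2, -1.1, -0.3]
width: 70.0
```

{"method": "arm_command", "body": {"plan": "0 0 0 5 0 0 7;0 0 0 5 0 0 7;0 0 0 5 0 0 7;0 0 0 5 0 0 7;0 0 0 0 0 0 7"}}

```text
t: 11.05
position: [543.2, 102.2, 210.8]
orientation: [[0.133, 0.991, -0.004], [0.991, -0.133, 0.0], [-0.0, -0.004, -1.0]]
force: [0.3, -0.4, 0.3]
width: 70.1
```

```bash
python3 - <<'E'
from h import *
im=manip.camera("top");cv2.imwrite("pics/top3.png",im)
cv2.imwrite("pics/d3.png",cv2.resize(im[225:275,340:410],None,fx=8,fy=8,interpolation=2))
E
```

```text
(no output)
```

View pics/d3.png

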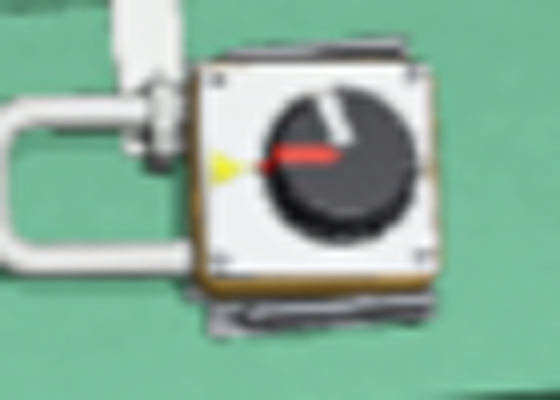

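Red now points at the index, with its side end at (262,168) beside the triangle at (225,168). Next I turn back four notches.

{"method": "arm_command", "body": {"plan": "0 0 0 -5 0 0 7;0 0 0 -5 0 0 7;0 0 0 -5 0 0 7;0 0 0 -5 0 0 7;0 0 0 0 0 0 7;0 0 0 0 0 4 7;0 0 0 0 0 5 7;0 0 0 0 0 0 7"}}

```text
t: 12.1
position: [514.4, -98.2, 120.4]
orientation: [[0.138, 0.99, -0.007], [0.99, -0.138, 0.002], [0.001, -0.007, -1.0]]
force: [-0.3, -0.1, 0.3]
width: 70.1
```

{"method": "arm_command", "body": {"plan": "0 0 0 0 0 0 2;0 0 0 0 0 0 2;0 0 0 0 0 0 2;0 0 0 0 0 0 2;0 0 0 0 0 0 2;0 0 0 0 0 0 2;0 0 0 0 0 0 2;0 0 0 0 0 0 2"}}

```text
t: 13.1
position: [517.8, -98.7, 123.8]
orientation: [[0.137, 0.991, 0.003], [0.991, -0.137, -0.0], [0.0, 0.003, -1.0]]
force: [2.3, -0.2, 5.0]
width: 36.8
```

{"method": "arm_command", "body": {"plan": "0 0 -9 0 0 0 2;0 0 -9 0 0 0 2;0 0 -9 0 0 0 2;0 0 -9 0 0 0 2;0 0 -9 0 0 0 2;0 0 -9 0 0 0 2;0 0 -9 0 0 0 2;0 0 -9 0 0 0 2"}}

```text
t: 14.1
position: [517.1, -99.2, 123.8]
orientation: [[-0.902, 0.432, 0.001], [0.432, 0.902, -0.001], [-0.002, -0.0, -1.0]]
force: [2.3, -1.4, 6.3]
width: 36.5
```

{"method": "arm_command", "body": {"plan": "0 0 0 0 0 0 2;0 0 0 0 0 0 2;0 0 0 0 0 0 2;0 0 0 0 0 0 7;0 0 0 0 0 0 7;0 0 0 0 0 0 7;0 0 0 0 0 0 7;0 0 0 0 0 0 7"}}

```text
t: 15.1
position: [516.5, -98.6, 122.8]
orientation: [[-0.9, 0.437, -0.0], [0.437, 0.9, 0.0], [0.0, -0.0, -1.0]]
force: [0.5, -0.8, 0.6]
width: 69.9
```

{"method": "arm_command", "body": {"plan": "0 0 0 0 0 -4 7;0 0 0 0 0 -5 7;0 0 10 0 0 0 7;0 0 10 0 0 0 7;0 0 10 0 0 0 7;0 0 10 0 0 0 7;0 0 10 0 0 0 7;0 0 9.5 0 0 0 7"}}

```text
t: 16.1
position: [516.5, -98.6, 212.9]
orientation: [[-0.075, 0.997, -0.0], [0.997, 0.075, 0.0], [0.0, -0.0, -1.0]]
force: [0.3, -0.2, 0.2]
width: 70.2
```

{"method": "arm_command", "body": {"plan": "0 0 0 5 0 0 3;0 0 0 5 0 0 0;0 0 0 5 0 0 0;0 0 0 5 0 0 0;0 0 0 0 0 0 0;0 0 0 0 0 0 0"}}

```text
t: 16.85
position: [500.4, 100.4, 212.9]
orientation: [[-0.081, 0.997, -0.0], [0.997, 0.081, -0.001], [-0.001, -0.0, -1.0]]
force: [0.3, 0.6, 0.1]
width: 12.8
```

```bash
python3 - <<'E'
from h import *
im=manip.camera("top");cv2.imwrite("pics/top4.png",im)
c=cv2.resize(im[225:275,335:405],None,fx=8,fy=8,interpolation=2);cv2.imwrite("pics/d4.png",c)
t=cv2.imread("pics/top3.png");hsv=cv2.cvtColor(t,cv2.COLOR_BGR2HSV)
m=((hsv[...,1]<60)&(hsv[...,2]>110)).astype(np.uint8)
def P(u,v):
    p=onz("top",(u,v),95)[:2];return np.round(p,1)
for u in (345,347,349,351):
    rows=np.where(m[228:265,u])[0]+228;print(u,rows.min(),rows.max(),P(u,rows.min()-.5),P(u,rows.max()+.5))
for v in (245,247,249):
    cols=np.where(m[v,330:350])[0]+330;print(v,cols,P(cols.min()-.5,v),P(cols.max()+.5,v))
i=proj("top",[518-.077*30,-98.5+30,116]);y=cv2.inRange(hsv[230:260,355:375],(22,120,120),(35,255,255));a=np.argwhere(y).mean(0);print("idx",a[1]+355,a[0]+230,onz("top",(a[1]+355,a[0]+230),116),i)
x=manip.sense();print(x["position"],x["width"],x["orientation"][:2,0])
E
```

```text
345 237 259 [540.8 -18.4] [487.3 -18.2]
347 237 259 [540.8 -23. ] [487.3 -22.8]
349 237 259 [540.9 -27.6] [487.3 -27.4]
351 237 259 [540.9 -32.2] [487.3 -31.9]
245 [337 338 339 340] [520.9   1.1] [520.9  -8. ]
247 [337 338 339 340] [516.2   1.2] [516.2  -8. ]
249 [337 338 339 340] [511.5   1.2] [511.6  -8. ]
idx 367.4 245.8 [515.43596123 -68.0727025  116.        ] [367.58820392 245.68989995]
[500.51221854  99.92990345 212.93537648] 8.540927367467031 [-0.07984307  0.99680734]
```

View pics/d4.png

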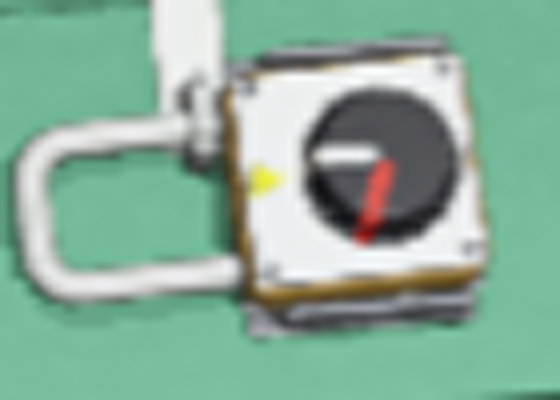

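White points at the index again: line at (320,155), same as the start picture. The lock shifted slightly in its cheeks, so I'll remeasure the shackle in this picture.

```bash
python3 - <<'E'
from h import *
t=cv2.imread("pics/top4.png");hsv=cv2.cvtColor(t,cv2.COLOR_BGR2HSV)
m=((hsv[...,1]<60)&(hsv[...,2]>110)).astype(np.uint8)
P=lambda u,v:np.round(onz("top",(u,v),95)[:2],1)
for u in (345,348,351,354):
    r=np.where(m[230:265,u])[0]+230;a,b=P(u,r.min()-.5),P(u,r.max()+.5);print(u,r.tolist(),a,b,(a+b)/2)
for v in (246,248,250,253):
    c=np.where(m[v,330:352])[0]+330;print(v,c,P(c.min()-.5,v),P(c.max()+.5,v))
y=cv2.inRange(hsv[230:260,355:375],(22,120,120),(35,255,255));a=np.argwhere(y).mean(0);print("idx",onz("top",(a[1]+355,a[0]+230),116))
E
```

```text
345 [240, 241, 242, 243, 244, 259, 260, 261, 262] [533.8 -18.4] [480.4 -18.2] [507.1 -18.3]
348 [240, 241, 242, 243, 258, 259, 260, 261, 262] [533.8 -25.3] [480.4 -25. ] [507.1  -25.15]
351 [239, 240, 241, 242, 243, 258, 259, 260, 261, 262] [536.2 -32.2] [480.4 -31.9] [508.3  -32.05]
354 [230, 231, 232, 233, 234, 239, 240, 241, 242, 243, 258, 259, 260, 261] [557.4 -39.2] [482.8 -38.7] [520.1  -38.95]
246 [337 338 339 340 341] [518.5   1.1] [518.6 -10.3]
248 [337 338 339 340] [513.9   1.2] [513.9  -8. ]
250 [337 338 339 340 341] [509.2   1.2] [509.3 -10.3]
253 [337 338 339 340 341] [502.3   1.2] [502.3 -10.3]
idx [512.30672472 -68.63869931 116.        ]
```

{"method": "arm_command", "body": {"plan": "0 0 0 -4.3 -0.09 0 0;0 0 0 -4.3 -0.09 0 0;0 0 0 -4.3 -0.08 0 0;0 0 0 0 0 4 0;0 0 0 0 0 4 0;0 0 0 0 0 2 0;0 0 0 0 0 0 0;0 0 0 0 0 0 0"}}

```text
t: 17.9
position: [509.0, -28.9, 113.9]
orientation: [[-0.079, 0.997, 0.002], [0.997, 0.079, -0.0], [-0.0, 0.002, -1.0]]
force: [0.3, 0.1, 0.1]
width: 0.5
```

{"method": "arm_command", "body": {"plan": "0 0 0 0 -0.08 0.7 0;0 0 0 0 0 0.6 0;0 0 0 0 0 0 0;0 0 0 0 0 0 0"}}

```text
t: 18.4
position: [507.6, -28.0, 100.0]
orientation: [[-0.081, 0.997, 0.0], [0.997, 0.081, 0.0], [0.0, 0.0, -1.0]]
force: [-0.2, -0.2, 0.4]
width: 0.7
```

{"method": "arm_command", "body": {"plan": "0 0 0 0 0 0.6 0;0 0 0 0 0 0.6 0;0 0 0 0 0 0.5 0;0 0 0 0 0 0 0;0 0 0 0 0 0 0"}}

```text
t: 19.02
position: [507.6, -28.1, 83.0]
orientation: [[-0.08, 0.997, 0.0], [0.997, 0.08, 0.0], [0.0, 0.0, -1.0]]
force: [0.1, -1.0, 0.1]
width: 0.0
```

In cleanly with no contact force. Now pulling along lock +y.

{"method": "arm_command", "body": {"plan": "0 0 0 0.3 0 0 0;0 0 0 0.3 0 0 0;0 0 0 0.3 0 0 0;0 0 0 0.3 0 0 0;0 0 0 0.3 0 0 0;0 0 0 0 0 0 0;0 0 0 0 0 0 0"}}

```text
t: 19.9
position: [506.2, -12.8, 82.9]
orientation: [[-0.08, 0.997, -0.0], [0.997, 0.08, 0.001], [0.001, -0.0, -1.0]]
force: [-0.2, -0.1, -0.0]
width: 0.3
```

{"method": "arm_command", "body": {"plan": "0 0 0 0.3 0 0 0;0 0 0 0.3 0 0 0;0 0 0 0.3 0 0 0;0 0 0 0.2 0 0 0"}}

```text
t: 20.4
position: [505.3, -2.0, 82.9]
orientation: [[-0.081, 0.997, -0.0], [0.997, 0.081, 0.0], [0.0, -0.0, -1.0]]
force: [-0.6, -0.7, -0.1]
width: 0.0
```

```bash
python3 - <<'E'
from h import *
x=manip.sense();print(x["position"],x["force"])
im=manip.camera("top");s=manip.camera("scene");cv2.imwrite("pics/top5.png",im)
a=cv2.resize(im[225:275,315:405],None,fx=6,fy=6,interpolation=2);b=cv2.resize(s[235:283,305:395],None,fx=6,fy=6,interpolation=2)
cv2.imwrite("pics/d5.png",np.vstack([a,b]))
E
```

```text
[505.29447078  -1.99639573  82.91397587] [-0.56209007 -0.65184116 -0.09082423]
```

View pics/d5.png

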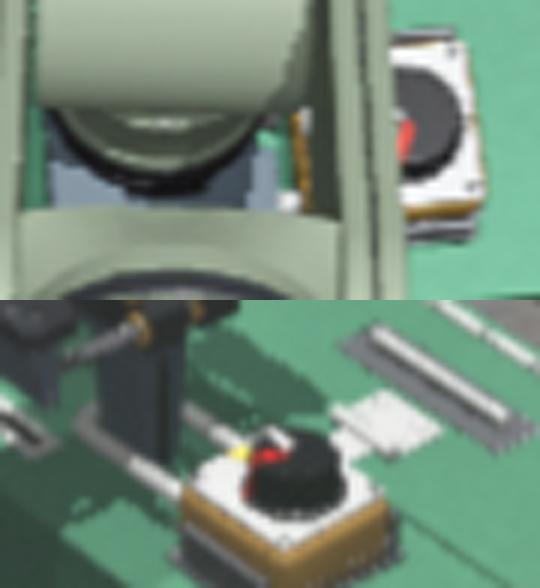

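The shackle is drawing out, with the fingers in the U. The dial reads white at the index. I'll pull on to the stop.

{"method": "arm_command", "body": {"plan": "0 0 0 0.15 0 0 0;0 0 0 0.15 0 0 0;0 0 0 0 0 0 0"}}

```text
t: 20.88
position: [505.5, 0.7, 83.0]
orientation: [[-0.081, 0.997, 0.001], [0.997, 0.081, -0.0], [-0.0, 0.001, -1.0]]
force: [0.4, -2.7, -0.4]
width: 0.2
```

{"method": "arm_command", "body": {"plan": "0 0 0 0.1 0 0 0;0 0 0 0.1 0 0 0;0 0 0 0 0 0 0"}}

```text
t: 21.25
position: [505.4, 2.4, 83.0]
orientation: [[-0.081, 0.997, 0.001], [0.997, 0.081, -0.001], [-0.001, 0.001, -1.0]]
force: [1.4, -4.5, -0.4]
width: 0.8
```

{"method": "arm_command", "body": {"plan": "0 0 0 0.1 0 0 0;0 0 0 0.1 0 0 0;0 0 0 0.1 0 0 0;0 0 0 0 0 0 0"}}

```text
t: 21.75
position: [506.3, 3.2, 83.2]
orientation: [[-0.083, 0.997, 0.003], [0.997, 0.083, -0.005], [-0.005, 0.003, -1.0]]
force: [3.0, -12.3, -2.9]
width: 0.2
```

{"method": "arm_command", "body": {"plan": "0 0 0 0.1 0 0 0;0 0 0 0.1 0 0 0;0 0 0 0 0 0 0"}}

```text
t: 22.12
position: [506.7, 3.6, 83.3]
orientation: [[-0.084, 0.996, 0.005], [0.996, 0.084, -0.008], [-0.008, 0.004, -1.0]]
force: [4.7, -18.0, -3.6]
width: 0.3
```

Stiff stop reached, about 27 mm past first contact and including the lock's own slide. I'll back off, lift out and look.

{"method": "arm_command", "body": {"plan": "0 0 0 -1.2 0 0 0;0 0 0 -0.3 0 0 0;0 0 0 0 0 -4 0;0 0 0 0 0 -5 4;0 0 0 0 0 -4 7;0 0 0 4 0 0 7;0 0 0 5 0 0 7;0 0 0 5 0 0 7"}}

```text
t: 23.12
position: [493.8, 134.4, 213.1]
orientation: [[-0.08, 0.997, -0.0], [0.997, 0.08, 0.001], [0.001, -0.0, -1.0]]
force: [-0.3, 1.3, -0.5]
width: 47.1
```

```bash
python3 - <<'E'
from h import *
im=manip.camera("top");cv2.imwrite("pics/top6.png",im)
cv2.imwrite("pics/d6.png",cv2.resize(im[220:280,315:405],None,fx=7,fy=7,interpolation=2))
hsv=cv2.cvtColor(im,cv2.COLOR_BGR2HSV)
m=((hsv[...,1]<60)&(hsv[...,2]>110)).astype(np.uint8)
for v in (246,248,250,253):
    c=np.where(m[v,320:352])[0]+320;print(v,c,onz("top",(c.mean(),v),95)[:2])
y=cv2.inRange(hsv[230:260,350:378],(22,120,120),(35,255,255));a=np.argwhere(y).mean(0);i=onz("top",(a[1]+350,a[0]+230),116);print("idx",i)
x=manip.sense();print(x["position"],x["force"],x["orientation"])
E
```

```text
246 [325 326 327 328 329] [518.44826916  22.93272282]
248 [325 326 327 328] [513.7864688  24.0661176]
250 [325 326 327 328] [509.13555335  24.0530355 ]
253 [325 326 327 328 329] [502.17571659  22.88974239]
idx [512.66826529 -63.3829014  116.        ]
[493.14537536 139.93451061 212.96508033] [-0.38005204  4.79154269 -0.539548  ] [[-8.29087362e-02  9.96556502e-01 -1.13131684e-03]
 [ 9.96533622e-01  8.29145257e-02  6.77659897e-03]
 [ 6.84706636e-03 -5.65556007e-04 -9.99976399e-01]]
```

View pics/d6.png

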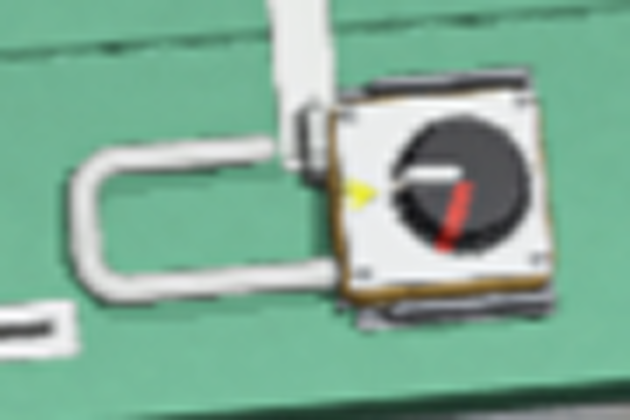

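The shackle is fully out and its free leg ends at (270,148), clear of the staple at (310,140). Back to the dial.

{"method": "arm_command", "body": {"plan": "0 0 0 -5 0.07 0 7;0 0 0 -5 0.07 0 7;0 0 0 -5 0.07 0 7;0 0 0 -5 0.07 0 7;0 0 0 -3.6 0.06 0 7;0 0 0 0 0 0 7"}}

```text
t: 23.92
position: [516.7, -104.0, 212.6]
orientation: [[-0.077, 0.997, -0.001], [0.997, 0.077, 0.001], [0.001, -0.0, -1.0]]
force: [-0.3, -0.2, -0.1]
width: 69.8
```

{"method": "arm_command", "body": {"plan": "0 0 -10 0 0 0 7;0 0 -10 0 0 0 7;0 0 -10 0 0 0 7;0 0 -10 0 0 0 7;0 0 -10 0 0 0 7;0 0 -10 0 0 0 7;0 0 0 0 0 0 7;0 0 0 0 0 0 7"}}

```text
t: 24.92
position: [516.8, -101.8, 212.9]
orientation: [[-0.903, 0.43, -0.0], [0.43, 0.903, 0.001], [0.0, 0.001, -1.0]]
force: [-0.1, -0.0, -0.3]
width: 70.4
```

{"method": "arm_command", "body": {"plan": "0 0 0 0.37 0.54 0 7;0 0 0 0 0 4 7;0 0 0 0 0 3 7;0 0 0 0 0 2 7;0 0 0 0 0 0 7;0 0 0 0 0 0 7;0 0 0 0 0 0 2;0 0 0 0 0 0 2"}}

```text
t: 25.92
position: [516.3, -96.2, 123.7]
orientation: [[-0.903, 0.429, 0.002], [0.429, 0.903, -0.0], [-0.002, 0.0, -1.0]]
force: [0.3, 0.6, -0.8]
width: 52.8
```

{"method": "arm_command", "body": {"plan": "0 0 0 0 0 0 2;0 0 0 0 0 0 2;0 0 0 0 0 0 2;0 0 0 0 0 0 2;0 0 0 0 0 0 2;0 0 0 0 0 0 2"}}

```text
t: 26.68
position: [516.0, -96.1, 123.2]
orientation: [[-0.903, 0.429, 0.0], [0.429, 0.903, 0.0], [-0.0, 0.0, -1.0]]
force: [0.6, 0.6, 3.3]
width: 36.5
```

{"method": "arm_command", "body": {"plan": "0 0 0 0 0 -0.4 2;0 0 0 0 0 -0.4 2;0 0 0 0 0 -0.6 2;0 0 0 0 0 -0.6 2;0 0 0 0 0 0 2"}}

```text
t: 27.3
position: [516.2, -96.2, 143.5]
orientation: [[-0.903, 0.429, 0.001], [0.429, 0.903, -0.0], [-0.001, 0.0, -1.0]]
force: [-0.2, -0.2, -5.1]
width: 36.2
```

Lifted free, carrying about 4–5 N. On up to 10 cm.

{"method": "arm_command", "body": {"plan": "0 0 0 0 0 -1 2;0 0 0 0 0 -2 2;0 0 0 0 0 -2 2;0 0 0 0 0 -2 2;0 0 0 0 0 -1 2;0 0 0 0 0 0 2;0 0 0 0 0 0 2;0 0 0 0 0 0 2"}}

```text
t: 28.3
position: [515.4, -96.0, 222.0]
orientation: [[-0.903, 0.429, -0.002], [0.429, 0.903, 0.0], [0.002, -0.0, -1.0]]
force: [0.6, -0.4, -5.1]
width: 36.7
```

```bash
python3 - <<'E'
from h import *
x=manip.sense();print(x["position"],x["force"],x["moment"],x["width"],np.abs(x["joint_vel"]).max())
s=manip.camera("scene");cv2.imwrite("pics/d7.png",cv2.resize(s[170:310,240:440],None,fx=3,fy=3,interpolation=2))
E
```

```text
[515.37986974 -96.03486908 222.04157891] [ 0.63662208 -0.37905117 -5.09137119] [-0.11347938  0.00683917  0.00924019] 36.688367127488306 0.31803167583624997
```

View pics/d7.png

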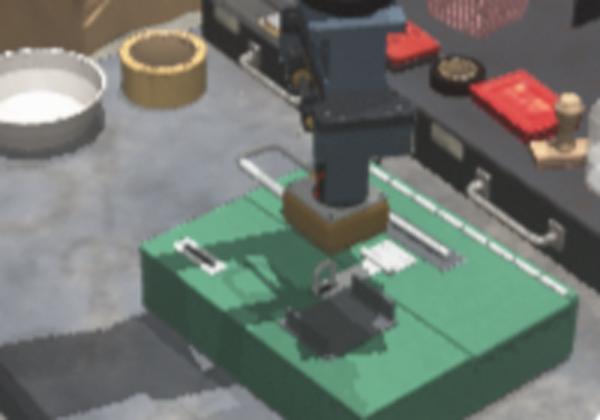

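The lock hangs level in the gripper at (335,215), shackle out, well clear of the staple at (325,280). The bowl and tape are undisturbed.

```bash
python3 -c "
from rig import manip
print(manip.finish_job())"
```

```text
the job is handed in; nothing more can be done
None
```

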